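# Put the shoe-care kit away in its valet trays

### The job

Tidy the dresser top: put the large tin, the small tin, the square cufflink box and the shoe brush each into the wooden tray that matches its shape and size. Each must end right way up and flat on the floor of its own tray, fully inside the rim, and be let go. Leave the glasses case and the cologne bottle where they are.

Things in the scene. Friction and masses are not known exactly. Their poses are not given: they have to be found in the camera images.
- large_tin: The larger closed round shoe-polish tin, bare aluminium, 62 mm diameter, 36 mm high, 75 to 155 g. Loose, stands upright on the counter. Origin: centre of its underside; z up.
- small_tin: The smaller closed round shoe-polish tin, bare aluminium, 44 mm diameter, 36 mm high, 40 to 85 g. Loose, stands upright on the counter. Origin: centre of its underside; z up.
- cufflink_box: Closed square wooden cufflink box, 58 x 58 mm, 42 mm high, 80 to 170 g, rigid, with flat upright sides along its own x and y axes; a small brass catch on its -x side sticks out 1 mm, for looks only. Loose, stands upright on the counter. Origin: centre of its underside; z up.
- shoe_brush: Shoe brush lying bristles down: 150 mm long along its own y axis, 48 mm wide along x, 50 mm high in all, with round ends and upright sides; light wood back over black bristles (rigid), 110 to 225 g. Loose, stands upright on the counter. Origin: centre of its underside; z up.
- tray_large_round: Larger round tray, for the large tin: recess 80 mm in diameter, 92 mm over the rim. Fixed to the counter. Wooden rim 6 mm wide, rim top 12 mm above the counter; flat felt floor 4 mm above the counter. Origin: centre of its underside, on the counter; z up.
- tray_small_round: Smaller round tray, for the small tin: recess 62 mm in diameter, 74 mm over the rim. Fixed to the counter. Wooden rim 6 mm wide, rim top 12 mm above the counter; flat felt floor 4 mm above the counter. Origin: centre of its underside, on the counter; z up.
- tray_square: Square tray, for the cufflink box: recess 76 x 76 mm, 88 x 88 mm over the rim, sides along its own x and y axes. Fixed to the counter. Wooden rim 6 mm wide, rim top 12 mm above the counter; flat felt floor 4 mm above the counter. Origin: centre of its underside, on the counter; z up.
- tray_oblong: Oblong tray, for the brush: recess 168 mm long along its own y axis and 66 mm wide along x, 180 x 78 mm over the rim. Fixed to the counter. Wooden rim 6 mm wide, rim top 12 mm above the counter; flat felt floor 4 mm above the counter. Origin: centre of its underside, on the counter; z up.
- glasses_case: Bystander: a closed black glasses case lying loose at the robot's right, 160 mm long (along its own x), 60 mm wide, 42 mm high. (A pair of shoes stands farther right, out of the way.) Origin: centre of its underside.
- cologne: Bystander: amber glass cologne bottle with a black cap, standing loose at the robot's left, 50 x 70 mm, 113 mm high. Origin: centre of the underside.
Mind the look-alikes: they are no part of the job. Several things look just like the shoe_brush: the one meant starts nearest to the robot's base. What is shaped like the small_tin but purple is not meant.

How it is judged:
By the outcome, as a careful person would: the job done as asked, in the order asked, and still so for the second after the job is handed in, with the robot touching nothing.
It also fails if it takes over 86 s, if anything falls off the work surface, if the arm or the gripper's body presses on something with over 40 N, if the wrist force passes 120 N, or if a joint passes its speed limit or range.

### The arm

A 6-joint arm with a two-finger parallel gripper is mounted at the origin on the work surface. World frame = base frame: x ahead of the robot, y to its left, z up, the work surface at z = 0. Lengths are in m, angles in rad, forces in N, time in s.
With the tool pointing down it reaches from about 0.375 to 0.75 m from the base axis. Payload 9 kg.
Tool frame: the origin (TCP) lies at the very end of the fingers, on their centre line; the grasp point (between the pads) lies 19 mm behind it; z points along the fingers, y is the line along which they close (so a half turn about z gives the same grasp; the last joint's range is limited). The gripper opens to 85 mm and grips with 20 to 120 N. Pads are 22 mm wide; open, the fingers measure 114 mm over their backs; the gripper's body (76 mm by 85 mm) begins 54 mm behind the grasp point. The pads swing forward as they close: fully open they stand 13 mm farther back than shut.
Start: joints at [-1.483, 0.104, 0.097, 1.564, 0, 1.353], TCP at [0.181, -0.572, 0.231] pointing down, gripper open.
Joint ranges: [-2.99, 2.99], [-0.84, 1.86], [-1.1, 1.16], [-1.84, 2.11], [-1.51, 1.56], [-3.14, 3.14]. Speed limits (rad/s): [2.22, 2.22, 2.57, 3.14, 3.14, 3.14].

### API

Orientations are given as [roll, pitch, yaw] about the fixed x, y, z axes, in that order (R = Rz(yaw) Ry(pitch) Rx(roll)).
In Python, from bench import env gives the robot as it stands. Calls block until the motion is done:
- env.move_pose(position, orientation): joint-space move of the TCP to a pose.
- env.servo_line(position, orientation=None, rate=0.15, threshold=None): straight line of the TCP; orientation=None keeps the orientation; rate is the mean speed in m/s. With threshold (N) it stops when the force on the tool has changed by that much, and returns True; else False.
- env.move_joints(angles): joint-space move.
- env.open_gripper() and env.grasp(): open the fingers fully, or close them until they stop; the grip force is fixed at half the most.
- env.sleep(seconds).
- env.ik(position, orientation): joint angles nearest the present ones, or None.
- env.grab_frame(name): name is "scene" or "top"; returns (picture, depth): 384x512x3 uint8, red, green, blue; 384x512 float32, m along the optical axis (not along the pixel's ray), 0 where there is no reading.
- env.camera_params(name): a dict with "fx", "fy", "cx", "cy" (pixels), "world_from_camera" (4x4, takes a point from camera to world coordinates). Camera axes: x right, y down, z forward; pixel columns grow to the right and rows downward; lengths in m; the calibration is good to about 2 mm. A picture is of the moment at which its call begins. camera_params takes no time and is no camera call.
A pose or a line that the arm cannot do raises env.Unreachable and nothing moves.
- env.job_done(): hands the job in; it is judged then, once.
Trained networks look in the newest picture that a camera, given by its name, has taken for a name from the list of things; names that differ only in an ending like _2 or _b are one class to them, and where a whole thing is asked for, a point or a joint stands for the part that bears it (a point fixed in the world has none). Each returns a list of dicts, best first, with "conf" (0 to 1); they miss things now and then, are a little off and sometimes report something else, mostly with a low value. They report only what shows in the picture. A call takes as long as a camera call. They do not tell look-alikes from the thing itself.
- env.silhouettes(name, camera): "region" (384x512 bool, what is visible of it) and "position" ([row, column] in pixels, amid what is visible of it).
Readings, each from a call of its own:
- env.read_time_s(): time.
- env.read_joint_pos(): joint angles.
- env.read_qvel(): joint speeds.
- env.read_tau(): joint torques, N m.
- env.read_ee_pos(): TCP position.
- env.read_ee_rot(): TCP orientation.
- env.read_contact_force(): force on the tool from outside, world axes, zero at the start.
- env.read_wrist_torque(): the same for the moment, N m.
- env.read_opening(): finger opening in m.
- env.read_grip_force(): force on a finger pad.
Only numpy, scipy, OpenCV 4.12 (cv2) and the standard library are available. Lean on these libraries where they do the work, as an engineer would, in place of code of your own. Each camera call takes 0.05 s, during which the arm holds its last target. There are 200 camera calls.

## Working session

There is one attempt and no reset: what is moved stays moved. The work goes in short steps, each a Python script; the robot and the scene stay as the last script left them, time stands still between calls to the robot, and variables do not carry over. Pictures are saved under pics/ and viewed, at most 14 in all, crops included, and the job is handed in when it is done.

```bash
ls; mkdir -p pics; python3 - <<'E'
from bench import env
import cv2,numpy as np
for n in("scene","top"):
    p,d=env.grab_frame(n); cv2.imwrite(f"pics/{n}0.png",p[:,:,::-1]); np.savez(f"{n}0.npz",p=p,d=d)
    c=env.camera_params(n); print(n,{k:(np.round(v,3).tolist()) for k,v in c.items()}, (d>0).mean())
print(env.read_time_s(), env.read_ee_rot())
E
```

```text
pics
scene {'fx': 419.155, 'fy': 419.155, 'cx': 253.003, 'cy': 188.674, 'world_from_camera': [[0.331, 0.723, -0.606, 1.301], [0.943, -0.257, 0.209, -0.198], [-0.005, -0.641, -0.767, 1.028], [0.0, 0.0, 0.0, 1.0]]} 0.9959360758463541
top {'fx': 495.079, 'fy': 495.079, 'cx': 259.445, 'cy': 183.2, 'world_from_camera': [[0.002, -0.995, 0.095, 0.327], [-1.0, -0.002, 0.001, 0.065], [-0.001, -0.095, -0.995, 2.017], [0.0, 0.0, 0.0, 1.0]]} 0.9958546956380209
0.1 [-3.14038102e+00 -2.56596742e-04  3.05803609e-01]
```

View pics/scene0.png

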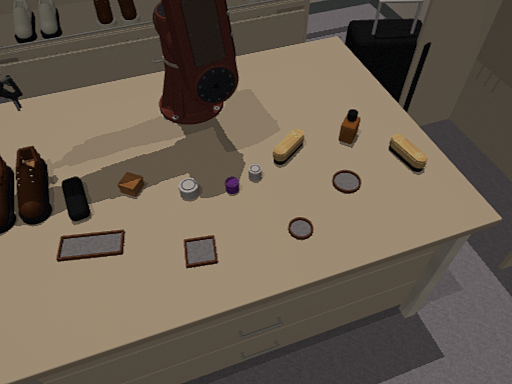

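View pics/top0.png

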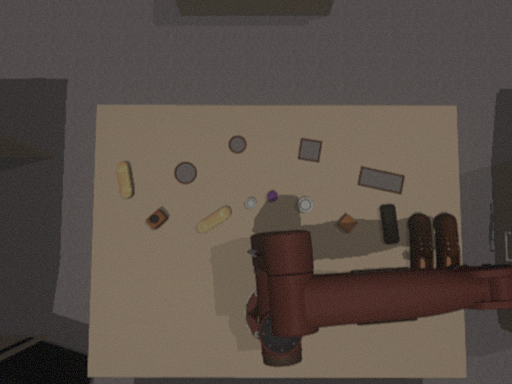

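The scene view shows the following:
- **Large tin:** (189,188).
- **Small tin:** the aluminium one is at (255,172). Its look-alike is the purple one at (232,185).
- **Brush:** the one nearest the base is at (289,146), or (214,219) in top. Its look-alike is at (408,152), or (125,180) in top.
- **Box:** (131,184).
- **Trays:** oblong (91,245), square (200,251), small round (301,228), large round (347,181).

Next I'll measure each of these in both views and take one close crop.

```bash
cat > vis.py <<'E'
from bench import env
import cv2,numpy as np
def cloud(d,c):
    v,u=np.mgrid[:d.shape[0],:d.shape[1]]
    P=np.stack([(u-c["cx"])/c["fx"]*d,(v-c["cy"])/c["fy"]*d,d,np.ones_like(d)],-1)
    return (P@np.asarray(c["world_from_camera"]).T)[...,:3]
def measure(name,cam,W,minconf=.3):
    out=[]
    for s in env.silhouettes(name,cam):
        if s["conf"]<minconf: continue
        r=s["region"]; P=W[r]; P=P[np.isfinite(P).all(1)]
        if len(P)<8: continue
        zt=np.percentile(P[:,2],85)
        T=P if name.startswith("tray") else P[P[:,2]>zt-.008]
        xy=(T[:,:2]*1000).astype(np.float32)
        (cx,cy),(w,h),a=cv2.minAreaRect(xy)
        if w>h: w,h,a=h,w,a+90      # h = long side; a = direction of the short side
        out.append(dict(conf=round(s["conf"],2),px=np.round(s["position"]).tolist(),ztop=round(zt*1000,1),c=(round(cx),round(cy)),wh=(round(w),round(h)),a=round(a,1),med=np.round(np.median(xy,0)).tolist(),n=len(T)))
    return out
E
python3 - <<'E'
from vis import *
for cam in("scene","top"):
    p,d=env.grab_frame(cam); W=cloud(d,env.camera_params(cam))
    tab=W[(abs(W[...,2])<.02)&(W[...,0]>.4)&(W[...,0]<.7)&(abs(W[...,1])<.4)]
    print(cam,"table z",np.median(tab[:,2]),tab[:,2].std())
    for n in "large_tin small_tin cufflink_box shoe_brush tray_large_round tray_small_round tray_square tray_oblong glasses_case cologne".split():
        for m in measure(n,cam,W): print(n,m)
    if cam=="scene": cv2.imwrite("pics/crop.png",cv2.resize(p[110:280,50:440,::-1],None,fx=2,fy=2,interpolation=cv2.INTER_CUBIC))
E
```

```text
scene table z 0.0010993966973475988 0.0031868466801416545
large_tin {'conf': 0.79, 'px': [187.0, 189.0], 'ztop': np.float64(38.6), 'c': (434, -111), 'wh': (60, 60), 'a': 122.4, 'med': [437.0, -111.0], 'n': 249}
small_tin {'conf': 0.64, 'px': [184.0, 132.0], 'ztop': np.float64(43.9), 'c': (811, -258), 'wh': (73, 983), 'a': 92.7, 'med': [363.0, -279.0], 'n': 277}
small_tin {'conf': 0.61, 'px': [170.0, 256.0], 'ztop': np.float64(38.5), 'c': (439, 107), 'wh': (39, 44), 'a': 70.7, 'med': [442.0, 106.0], 'n': 119}
cufflink_box {'conf': 0.95, 'px': [184.0, 130.0], 'ztop': np.float64(43.8), 'c': (811, -258), 'wh': (74, 983), 'a': 92.6, 'med': [363.0, -279.0], 'n': 283}
cufflink_box {'conf': 0.67, 'px': [144.0, 286.0], 'ztop': np.float64(52.2), 'c': (374, 251), 'wh': (46, 146), 'a': 32.6, 'med': [377.0, 247.0], 'n': 413}
cufflink_box {'conf': 0.55, 'px': [126.0, 351.0], 'ztop': np.float64(102.3), 'c': (828, 138), 'wh': (31, 1158), 'a': 53.0, 'med': [382.0, 473.0], 'n': 88}
shoe_brush {'conf': 0.87, 'px': [154.0, 407.0], 'ztop': np.float64(52.4), 'c': (919, 249), 'wh': (126, 1168), 'a': 46.6, 
[... 2918 characters left out ...]
4(12.1), 'c': (476, -218), 'wh': (147, 624), 'a': 14.6, 'med': [532.0, -427.0], 'n': 894}
tray_oblong {'conf': 0.44, 'px': [142.0, 236.0], 'ztop': np.float64(12.4), 'c': (678, 160), 'wh': (73, 73), 'a': 173.4, 'med': [679.0, 161.0], 'n': 260}
glasses_case {'conf': 0.85, 'px': [222.0, 389.0], 'ztop': np.float64(45.3), 'c': (305, -216), 'wh': (156, 543), 'a': 11.6, 'med': [353.0, -451.0], 'n': 375}
glasses_case {'conf': 0.41, 'px': [221.0, 158.0], 'ztop': np.float64(112.3), 'c': (370, 475), 'wh': (29, 31), 'a': 55.5, 'med': [369.0, 475.0], 'n': 60}
cologne {'conf': 0.85, 'px': [219.0, 156.0], 'ztop': np.float64(112.2), 'c': (370, 475), 'wh': (30, 31), 'a': 72.9, 'med': [369.0, 476.0], 'n': 61}
```

View pics/crop.png

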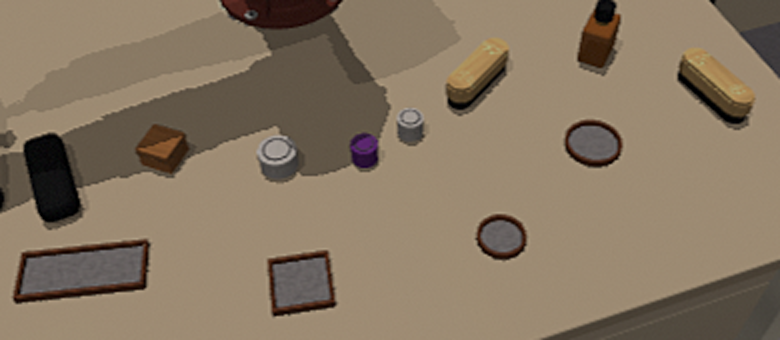

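The crop confirms the choices: a bare aluminium tin right of the purple one, and the nearer brush left of the cologne. The outliers in the fits come from pixels with no depth reading. I'll re-fit with clean height and colour masks.

```bash
cat > fit.py <<'E'
from vis import *
SEED=dict(large_tin=(432,-112,.038,55),small_tin=(439,107,.038,35),cufflink_box=(358,-280,.043,60),shoe_brush=(372,249,.051,105),
 tray_large_round=(561,373,.012,65),tray_small_round=(681,162,.012,55),tray_square=(657,-138,.012,80),tray_oblong=(533,-426,.012,125))
def plane_xy(pix,z,c):
    M=np.asarray(c["world_from_camera"]); v,u=pix[:,0],pix[:,1]
    r=np.stack([(u-c["cx"])/c["fx"],(v-c["cy"])/c["fy"],np.ones(len(u))],1)@M[:3,:3].T
    return M[:2,3]+r[:,:2]*((z-M[2,3])/r[:,2])[:,None]
def fit(n,p,d,c,seed=None):
    x,y,z,R=seed or SEED[n]
    W=cloud(d,c); near=(d>0)&(np.hypot(W[...,0]-x/1000,W[...,1]-y/1000)<R/1000)
    q=p.astype(int)
    if n.startswith("tray"):
        bg=np.median(q[near&(np.hypot(W[...,0]-x/1000,W[...,1]-y/1000)>.8*R/1000)],0)
        m=near&(q[...,0]-q[...,2]>10)&(q[...,0]<.68*bg[0])
        zt=np.median(W[m][:,2])
    else:
        H=near&(W[...,2]>.02); zt=np.median(W[H&(W[...,2]>np.percentile(W[H][:,2],60))][:,2])
        m=H&(W[...,2]>zt-.007)&(W[...,2]<zt+.012)
    k,l,st,_=cv2.connectedComponentsWithStats(m.astype(np.uint8)); m=l==1+np.argmax(st[1:,4])
    xy=(plane_xy(np.argwhere(m),zt,c)*1000).astype(np.float32)
    if "round" in n or "tin" in n:
        h=cv2.convexHull(xy); (cx,cy),(w,hh),a=cv2.fitEllipse(h) if len(h)>5 else cv2.minAreaRect(xy)
    else: (cx,cy),(w,hh),a=cv2.minAreaRect(xy)
    if w>hh: w,hh,a=hh,w,a+90
    return np.round([cx,cy,zt*1000,w,hh,(a+90)%180-90,m.sum()],1)  # a: direction of the short side
def both(names=SEED,seeds={}):
    for cam in("scene","top"):
        p,d=env.grab_frame(cam); c=env.camera_params(cam)
        for n in names: print(cam,n,fit(n,p,d,c,seeds.get(n)).tolist())
E
python3 -c "
from fit import *
both()
from vis import env
for n in ('shoe_brush',):
  for y in (-1.5,0,1.5): print(env.ik([.37,.25,.1],[3.1416,0,y]))
"
```

```text
scene large_tin [437.3, -111.7, 38.2, 59.8, 65.3, 73.1, 249.0]
scene small_tin [442.6, 105.6, 38.3, 41.2, 47.0, 58.7, 118.0]
scene cufflink_box [362.7, -279.5, 43.5, 59.8, 60.9, 50.7, 279.0]
scene shoe_brush [376.4, 250.7, 51.7, 48.4, 152.2, 33.2, 409.0]
scene tray_large_round [566.5, 371.4, 9.9, 90.7, 99.5, 54.9, 225.0]
scene tray_small_round [684.8, 160.2, 11.0, 72.2, 79.5, 62.8, 207.0]
scene tray_square [662.6, -135.8, 10.5, 89.5, 95.6, 81.0, 342.0]
scene tray_oblong [538.2, -424.5, 9.1, 86.1, 183.3, -12.1, 615.0]
top large_tin [430.0, -114.3, 40.1, 57.6, 60.8, -75.7, 133.0]
top small_tin [434.8, 104.7, 39.6, 37.8, 41.7, -76.2, 56.0]
top cufflink_box [354.3, -281.8, 46.0, 56.5, 57.9, 50.7, 150.0]
top shoe_brush [367.5, 249.8, 53.0, 45.2, 145.3, 31.8, 283.0]
top tray_large_round [561.7, 372.0, 7.9, 86.0, 90.0, -29.3, 128.0]
top tray_small_round [679.5, 160.4, 8.8, 68.8, 70.7, 12.4, 98.0]
top tray_square [657.0, -136.6, 6.8, 86.3, 86.8, 80.5, 163.0]
top tray_oblong [532.7, -425.9, 8.5, 77.6, 180.0, -12.1, 255.0]
[ 2.99747627e-01 -3.66198454e-01 -5.73997722e-01  1.36298990e+00
 -1.66731419e-06 -1.34184503e+00]
[ 2.99741462e-01 -3.66193766e-01 -5.73994066e-01  1.36299386e+00
  7.01885479e-06 -2.84185119e+00]
[ 2.99744556e-01 -3.66179124e-01 -5.73982649e-01  1.36299965e+00
  2.66027956e-06  1.94133721e+00]
```

The two views agree to about ±4 mm, and the heights match the text, so I'm using the averages. Large tin first.

```bash
cat > act.py <<'E'
from fit import *
ZT=.17
def pose(x,y,z,a):   # a: closing direction, deg
    best=None
    for k in(-90,90,270,-270):
        o=[np.pi,0,np.radians(a+k)]
        if abs(a+k)>185: continue
        q=env.ik([x,y,z],o)
        if q is not None and (best is None or abs(q[5])<best[0]): best=(abs(q[5]),o)
    return best[1]
def pick(x,y,a,z):
    o=pose(x,y,z,a); env.move_pose([x,y,ZT-.05],o)
    hit=env.servo_line([x,y,z],rate=.12,threshold=15)
    env.grasp(); print("pick hit",hit,"opening",env.read_opening(),"grip",env.read_grip_force(),env.read_ee_pos())
    env.servo_line([x,y,ZT],rate=.2); print("lifted opening",env.read_opening(),"t",env.read_time_s())
def place(x,y,a,z):  # z: TCP at the grasp; floor is 4 mm higher
    o=pose(x,y,z+.004,a); env.move_pose([x,y,ZT],o)
    env.servo_line([x,y,z+.018],rate=.2)
    hit=env.servo_line([x,y,z+.003],rate=.03,threshold=6)
    e=env.read_ee_pos(); print("place hit",hit,e,"open",env.read_opening())
    env.open_gripper(); env.servo_line([x,y,ZT-.03],rate=.2); print("t",env.read_time_s())
E
python3 - <<'E'
from act import *
pick(.434,-.113,0,.010)
E
```

```text
pick hit False opening 0.060214211244312976 grip 64.78759288787842 [ 0.4347434  -0.11342294  0.01116688]
lifted opening 0.06036853008242688 t 5.6083
```

```bash
python3 - <<'E'
from act import *
place(.564,.372,0,.011)
pick(.4385,.105,0,.010)
p,d=env.grab_frame("scene"); cv2.imwrite("pics/s1.png",cv2.resize(p[90:290,100:440,::-1],None,fx=2,fy=2))
E
```

```text
place hit True [0.56412474 0.37205092 0.01527464] open 0.06011995646927137
t 9.9917
pick hit False opening 0.04225614256775712 grip 60.83130598068237 [0.4391586  0.10496777 0.01075862]
lifted opening 0.04251750087485565 t 14.775
```

View pics/s1.png

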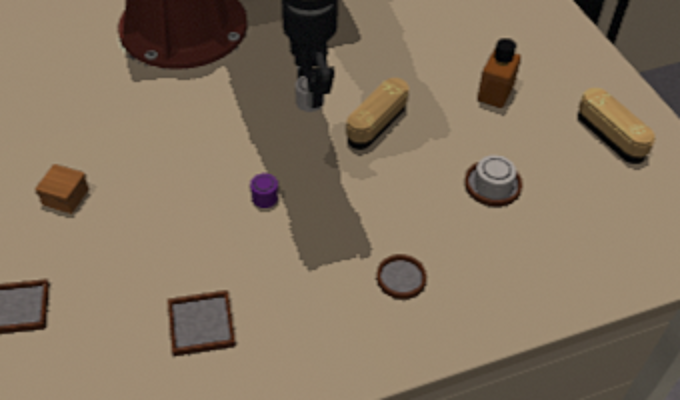

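The large tin sits in its round tray at (495,178), and the small tin is in the gripper. The purple tin and the cologne haven't moved.

```bash
python3 - <<'E'
from act import *
place(.682,.160,0,.0108)
both(["shoe_brush","cufflink_box","large_tin","small_tin"],dict(large_tin=(564,372,0,55),small_tin=(682,160,0,45)))
pick(.3585,-.2805,50.7,.014)
place(.660,-.136,80.7,.0148)
p,d=env.grab_frame("scene"); cv2.imwrite("pics/s2.png",cv2.resize(p[90:290,60:440,::-1],None,fx=2,fy=2))
E
```

```text
place hit True [0.682083   0.16000447 0.01485894] open 0.04275553604924379
t 20.0167
scene shoe_brush [379.6, 246.3, 52.2, 48.1, 138.0, 34.2, 310.0]
scene cufflink_box [362.8, -279.3, 43.5, 61.3, 62.0, -37.1, 280.0]
scene large_tin [568.1, 372.1, 42.4, 60.9, 66.1, 41.4, 243.0]
scene small_tin [677.7, 164.1, 624.9, 91.2, 112.4, 60.2, 1060.0]
top shoe_brush [366.9, 171.1, 644.5, 51.7, 169.0, 86.8, 745.0]
top cufflink_box [355.3, -281.5, 45.9, 57.1, 58.1, -38.0, 162.0]
top large_tin [561.1, 370.8, 43.3, 59.0, 61.2, -79.8, 145.0]
top small_tin [681.7, 160.5, 629.6, 79.4, 90.1, 8.7, 445.0]
pick hit False opening 0.057116025676023856 grip 65.01193642616272 [ 0.35897975 -0.2811751   0.01497111]
lifted opening 0.05716553763161088 t 24.4333
place hit True [ 0.66024433 -0.13605437  0.01904718] open 0.05664008287185865
t 28.1667
```

View pics/s2.png

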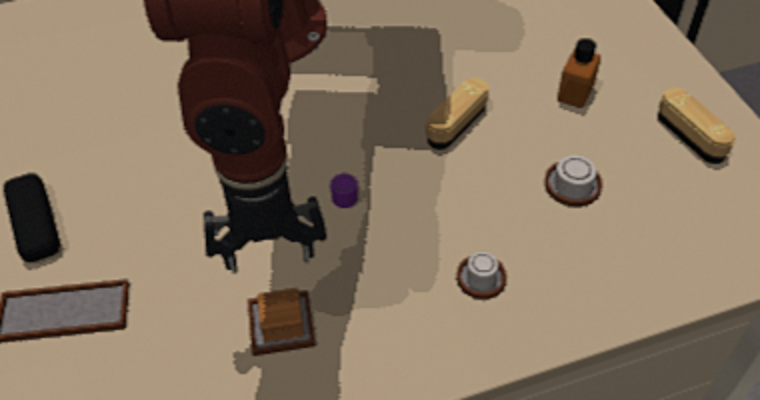

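Both tins and the box look seated: box at (280,318), small tin at (482,268). The brush is next.

```bash
python3 - <<'E'
from act import *
pick(.372,.250,32.5,.018)
place(.5355,-.425,-12.1,.019)
env.move_pose([.40,-.05,.3],pose(.40,-.05,.3,0))
S=dict(large_tin=(564,372,0,55),small_tin=(682,160,0,45),cufflink_box=(660,-136,0,60),shoe_brush=(535,-425,0,110))
both(S,S)
print(env.read_time_s())
p,d=env.grab_frame("scene"); cv2.imwrite("pics/s3.png",cv2.resize(p[90:290,40:440,::-1],None,fx=2,fy=2))
E
```

```text
pick hit False opening 0.04701757569392719 grip 62.80034422874451 [0.37258119 0.25021425 0.01870718]
lifted opening 0.047004462405916735 t 32.325
place hit True [ 0.53558915 -0.42515658  0.02277009] open 0.04701069806152246
t 37.3083
scene large_tin [568.3, 372.4, 42.9, 59.9, 65.6, 46.2, 243.0]
scene small_tin [686.4, 160.6, 43.0, 43.6, 45.0, 82.7, 159.0]
scene cufflink_box [663.6, -133.7, 47.9, 57.5, 60.7, 80.6, 382.0]
scene shoe_brush [542.0, -420.3, 55.2, 52.0, 147.7, -11.2, 724.0]
top large_tin [561.0, 370.6, 43.6, 58.2, 61.2, -73.9, 130.0]
top small_tin [678.4, 158.8, 43.6, 40.9, 42.7, 73.1, 65.0]
top cufflink_box [655.5, -135.2, 50.0, 56.8, 58.2, 80.3, 146.0]
top shoe_brush [532.0, -423.2, 57.5, 46.3, 145.3, -10.3, 295.0]
38.9917
```

View pics/s3.png

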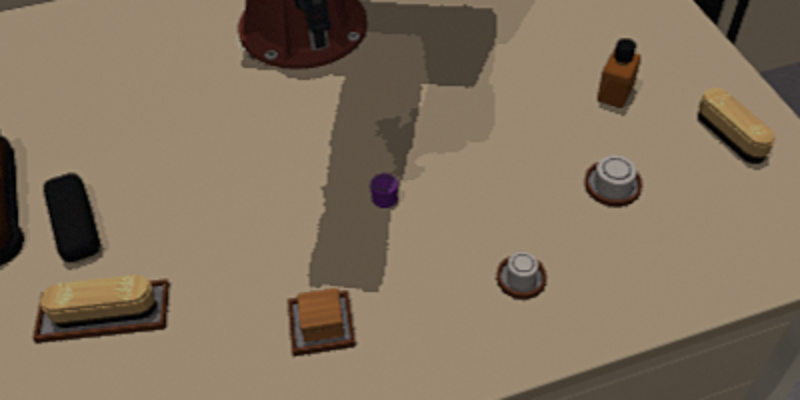

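All four are in their trays: brush (97,303), box (320,318), small tin (521,270), large tin (615,180). Each centre is within about 4 mm of its tray's, and the tops are about 4 mm higher than on the counter, so they rest on the felt. The bystanders and look-alikes haven't moved.

```bash
python3 -c "
from bench import env
print(env.job_done())"
```

```text
the job is handed in; nothing more can be done
None
```

The large tin, small tin, cufflink box and shoe brush are each flat in their matching trays, placed in that order and released, and the job was handed in at about 39 s with the bystanders and look-alikes untouched.

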